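# Lock the hold-down bar over a ukulele body

### The job

Swing the fixture's wooden hold-down bar across the ukulele body until the hole in its free end lies over the hole in the lock post. Then take the straight flanged steel locking pin from the tool rack and push it down through both holes until its flange rests on the bar. Leave the other two tools standing in the rack.

Things in the scene. Friction and masses are not known exactly. Their poses are not given: they have to be found in the camera images.
- fixture: Fixed holding fixture: plywood board 330 x 300 x 18 mm with a brown ukulele body (top 64 mm above the bench) and two dark-wood posts 56 x 56 mm, tops 68 mm above the bench: hinge post at local (0, +110 mm), lock post at local (0, -110 mm). Origin: centre of the board's underside, z up. Its place and heading on the bench vary.
- post_hole (a point): Centre of the mouth of the lock post's vertical through-hole, on the post's top, 68 mm above the bench. The hole is 18 mm in diameter with a small chamfer; its floor (the board) is 50 mm below the mouth.
- bar (a joint): Angle of the hold-down bar in rad about the hinge post's vertical axis. 0 = closed, its hole exactly over the post's hole. Positive = swung open towards the fixture's -x side, clockwise seen from above. Range -0.15 to 1.0; no stop at 0, so it can overshoot. Friction 0.12 N m (about 1 N at the knob): the bar stays where it is left.
- bar_hinge (a point): Point on the bar's hinge axis, level with the bar's top face (88 mm above the bench). The bar is light wood, 18 mm thick (underside 70 mm above the bench, 2 mm over the lock post), 44 mm wide, reaching 245 mm from the hinge axis. Axes turn with the bar: -y points along it to the free end, z up.
- bar_hole (a point): Centre of the mouth of the vertical through-hole in the free end of the bar, on its top face 88 mm above the bench, 220 mm from the hinge axis. 18 mm in diameter with a small chamfer; the bar is 50 x 50 mm there.
- bar_knob (a point): Mid-height of the upright round black knob on the bar, 140 mm from the hinge axis, 114 mm above the bench: 28 mm in diameter, 36 mm tall (96 to 132 mm above the bench). The knob is fixed to the bar but is round, so fingers can slide round it.
- rack: Fixed wooden tool rack, 235 x 85 mm, top 82 mm above the bench, with three 20 mm through-holes in a row along its own x axis at -80, 0 and +80 mm. It holds the pin and two other tools upright, hanging by their shoulders; which hole holds which varies. Origin: centre of its underside, z up. Its place and heading vary.
- pin: Straight steel locking pin, upright in the rack, 0.14 to 0.28 kg. Origin: centre of the flange's underside, z up. Below: shank 14 mm in diameter, 62 mm long, the last 14 mm tapering to a 6 mm tip. Above: flange 34 mm in diameter, 5 mm thick, then a round grip 22 mm in diameter, 5 to 50 mm above the origin. In the rack the flange rests on its top; home, it rests on the bar.
- pin_tip (a point): The pointed lower end of the pin's shank, 62 mm below the pin's origin.
- awl: Bystander: an awl with a pear-shaped dark wooden handle 62 mm tall, hanging in the rack. Origin on the handle's underside, at the rack's top. Leave it there.
- tkey: Bystander: a T-handled key, a steel rod with an 80 mm wooden crossbar 45 mm above the rack's top, hanging in the rack. Origin on its collar's underside, at the rack's top. Leave it there.
Not all that is in view belongs to the job. There is more than one size of the pin; the one meant has the size given above.

How it is judged:
On the way, in this order (a step that is already met when the one before it is completed fails the run):
1. the bar is swung so that its hole lies over the post's hole, within 6 mm (horizontal distance between bar_hole and post_hole below 0.006 m), for 0.2 s.
2. the pin is fully home through both holes, its flange on the bar (horizontal distance between pin_tip and post_hole below 0.006 m and z of pin in the frame of bar_hole below 0.004 m), for 0.2 s.
At the end, for the whole second after the job is handed in: The bar's hole lies over the post's hole (within 6 mm) and the pin stands upright (within 0.1 rad) at rest through both: its tip within 6 mm of the post hole's axis, its flange on the bar (within 4 mm); the awl and the T-key are still in their places in the rack (within 30 mm) (all of step 2 and horizontal distance between bar_hole and post_hole below 0.006 m and horizontal distance between pin and bar_hole below 0.006 m and angle between pin's own z axis and vertical below 0.1 rad and linear speed of pin below 0.02 m/s and distance of each of awl, tkey from where it was at the start of the episode below 0.03 m); the robot touches nothing.
It fails at once if the awl or the T-key was taken out of or knocked from its place in the rack (moved over 30 mm) (distance of any of awl, tkey from where it was at the start of the episode above 0.03 m).
It also fails if it takes over 58 s, if anything falls off the work surface, if the arm or the gripper's body presses on something with over 40 N, if the wrist force passes 120 N, or if a joint passes its speed limit or range.

### The arm

A 6-joint arm with a two-finger parallel gripper is mounted at the origin on the work surface. World frame = base frame: x ahead of the robot, y to its left, z up, the work surface at z = 0. Lengths are in m, angles in rad, forces in N, time in s.
With the tool pointing down it reaches from about 0.35 to 0.875 m from the base axis. Payload 15.5 kg.
Tool frame: the origin (TCP) lies between the finger pads; the fingertips stand 22 mm ahead of it and the grasp point (between the pads) lies 3 mm ahead of it; y points along the fingers, z is the direction in which the jaws open and shut, and the axes are right-handed (so a half turn about y gives the same grasp; the last joint's range is limited). The gripper opens to 85 mm and grips with 20 to 120 N. Pads are 22 mm wide; open, the fingers measure 114 mm over their backs; the gripper's body (76 mm by 85 mm) begins 54 mm behind the grasp point. The pads swing forward as they close: fully open they stand 13 mm farther back than shut.
Start: joints at [-1.407, 0.494, 1.345, -0, 1.302, -0.096], TCP at [0.16, -0.604, 0.233] pointing down, gripper open.
Joint ranges: [-2.91, 2.91], [-0.82, 2.16], [0.22, 2.67], [-1.22, 4.37], [0.12, 2.79], [-3.08, 3.08]. Speed limits (rad/s): [1.89, 1.89, 2.57, 3.01, 3.01, 3.01].

### API

Orientations are given as a unit quaternion [x, y, z, w].
In Python, from station import env gives the robot as it stands. Calls block until the motion is done:
- env.movep(position, orientation): joint-space move of the TCP to a pose.
- env.servo_line(position, v=0.15, ori=None, stop_force=None): straight line of the TCP; ori=None keeps the orientation; v is the mean speed in m/s. With stop_force (N) it stops when the force on the tool has changed by that much, and returns True; else False.
- env.move_j(angles): joint-space move.
- env.set_gripper(opening): finger opening in m; the grip force is fixed at half the most; returns when the fingers have stopped.
- env.sleep(seconds).
- env.inverse_kinematics(position, orientation): joint angles nearest the present ones, or None.
- env.camera(name): name is "side" or "top"; returns the picture (400x640x3 uint8, red, green, blue); there is no depth.
- env.camera_params(name): a dict with "fx", "fy", "cx", "cy" (pixels), "k1" (the pictures are not rectified: a ray, as slopes to the right and down, at radius r is drawn at 1 + k1 r^2 times it, then the intrinsics apply), "camera_from_world" (4x4, takes a point from world to camera coordinates). Camera axes: x right, y down, z forward; pixel columns grow to the right and rows downward; lengths in m; the calibration is good to about 2 mm. A picture is of the moment at which its call begins. camera_params takes no time and is no camera call.
A pose or a line that the arm cannot do raises env.Unreachable and nothing moves.
- env.finish_job(): hands the job in, once; it reports no verdict.
Trained networks look in the newest picture that a camera, given by its name, has taken for a name from the list of things; names that differ only in an ending like _2 or _b are one class to them, and where a whole thing is asked for, a point or a joint stands for the part that bears it (a point fixed in the world has none). Each returns a list of dicts, best first, with "conf" (0 to 1); they miss things now and then, are a little off and sometimes report something else, mostly with a low value. They report only what shows in the picture. A call takes as long as a camera call. They do not tell look-alikes from the thing itself.
- env.outline_of(camera, name): "mask" (400x640 bool, what is visible of it) and "pixel" ([column, row] in pixels, amid what is visible of it).
Readings, each from a call of its own:
- env.get_time_s(): time.
- env.get_q(): joint angles.
- env.get_qd(): joint speeds.
- env.get_joint_torque(): joint torques, N m.
- env.get_tcp_pos(): TCP position.
- env.get_tcp_rot(): TCP orientation.
- env.get_force(): force on the tool from outside, world axes, zero at the start.
- env.get_ft_torque(): the same for the moment, N m.
- env.get_gripper_width(): finger opening in m.
Only numpy, scipy, OpenCV 4.12 (cv2) and the standard library are available. Lean on these libraries where they do the work, as an engineer would, in place of code of your own. Each camera call takes 0.05 s, during which the arm holds its last target.

## Working session

There is one attempt and no reset: what is moved stays moved. The work goes in short steps, each a Python script; the robot and the scene stay as the last script left them, time stands still between calls to the robot, and variables do not carry over. Pictures are saved under pics/ and viewed, and the job is handed in when it is done.

```bash
mkdir -p pics; ls; python3 - <<'E'
from station import env
import cv2,numpy as np
for c in("side","top"):
    im=env.camera(c);cv2.imwrite(f"pics/{c}0.png",im[:,:,::-1]);np.save(f"pics/{c}0.npy",im)
    p=env.camera_params(c);print(c,{k:np.round(v,4).tolist() for k,v in p.items()})
    for n in["fixture","bar_knob","bar_hole","post_hole","bar_hinge","rack","pin","awl","tkey"]:
        try:print(n,[(np.round(d["pixel"]).tolist(),round(d["conf"],2),int(d["mask"].sum())) for d in env.outline_of(c,n)])
        except Exception as e:print(n,repr(e)[:80])
print(env.get_time_s(),env.get_tcp_rot())
E
```

```text
pics
side {'fx': 411.7198, 'fy': 411.7198, 'cx': 320.4052, 'cy': 199.7258, 'k1': -0.0169, 'camera_from_world': [[0.8742, -0.4855, 0.0041, -0.4861], [-0.3814, -0.6919, -0.613, 0.1902], [0.3005, 0.5343, -0.7901, 0.8617], [0.0, 0.0, 0.0, 1.0]]}
fixture [([299.0, 153.0], 0.74, 10882)]
bar_knob [([288.0, 140.0], 0.72, 1439)]
bar_hole [([286.0, 141.0], 0.91, 1475)]
post_hole [([300.0, 154.0], 0.96, 10806)]
bar_hinge [([287.0, 142.0], 0.85, 1469)]
rack []
pin [([354.0, 301.0], 0.75, 344), ([304.0, 317.0], 0.69, 697), ([392.0, 351.0], 0.68, 213)]
awl [([386.0, 269.0], 0.86, 386)]
tkey [([416.0, 249.0], 0.76, 491)]
top {'fx': 376.619, 'fy': 376.619, 'cx': 317.5083, 'cy': 194.9694, 'k1': -0.0291, 'camera_from_world': [[0.0265, -0.9994, -0.0228, -0.0778], [-0.9893, -0.0229, -0.1441, 0.5059], [0.1435, 0.0264, -0.9893, 1.0289], [0.0, 0.0, 0.0, 1.0]]}
fixture [([249.0, 173.0], 0.89, 11293)]
bar_knob [([242.0, 181.0], 0.77, 1608)]
bar_hole [([239.0, 180.0], 0.98, 1527)]
post_hole [([247.0, 171.0], 0.64, 11322)]
bar_hinge [([241.0, 175.0], 0.61, 1476)]
rack [([402.0, 191.0], 0.72, 2173), ([412.0, 213.0], 0.31, 145)]
pin [([406.0, 255.0], 0.74, 263), ([415.0, 211.0], 0.52, 148), ([444.0, 204.0], 0.41, 57)]
awl [([406.0, 184.0], 0.44, 143)]
tkey [([403.0, 155.0], 0.58, 226)]
1.0 [-0.0912384   0.70119736 -0.70119518  0.09123125]
```

View pics/side0.png

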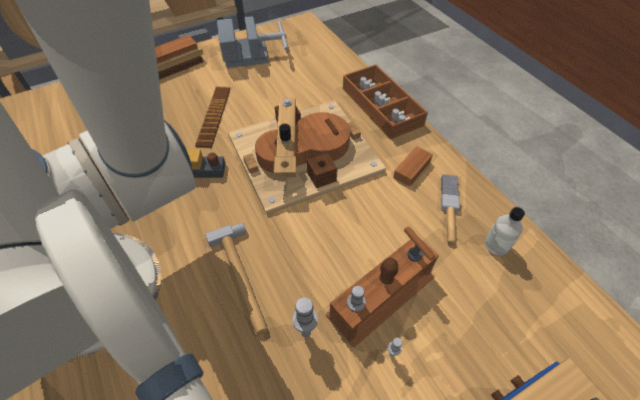

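View pics/top0.png

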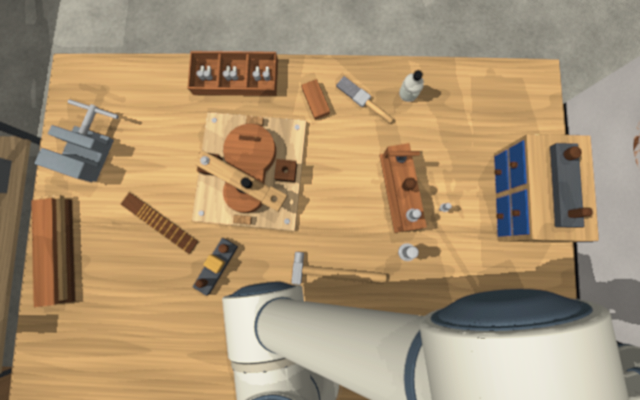

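```bash
python3 - <<'E'
import cv2
a=cv2.imread("pics/side0.png")[220:380,270:470];cv2.imwrite("pics/side0c.png",cv2.resize(a,None,fx=3.9,fy=3.7,interpolation=2))
a=cv2.imread("pics/top0.png")[90:280,160:460];cv2.imwrite("pics/top0c.png",cv2.resize(a,None,fx=2.66,fy=2.66,interpolation=2))
a=cv2.imread("pics/side0.png")[70:250,190:420];cv2.imwrite("pics/side0d.png",cv2.resize(a,None,fx=3.3,fy=3.3,interpolation=2))
E
```

```text
(no output)
```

View pics/side0c.png

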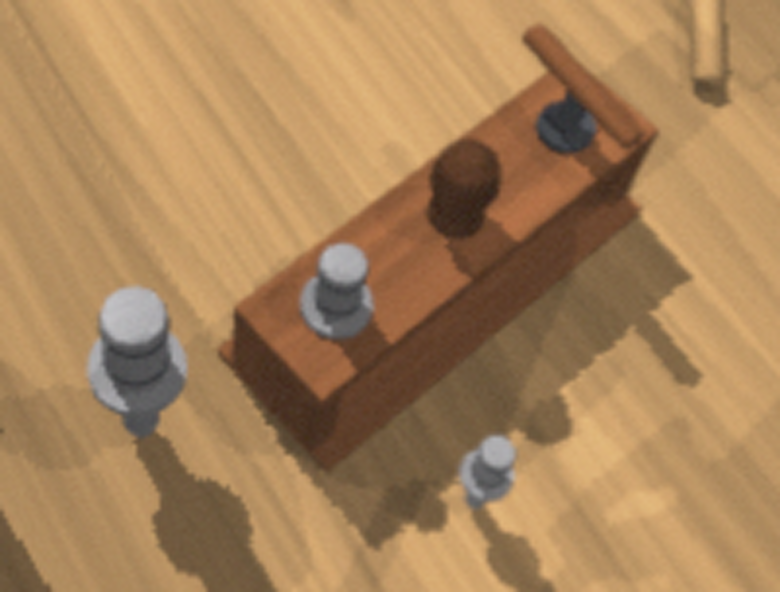

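View pics/top0c.png

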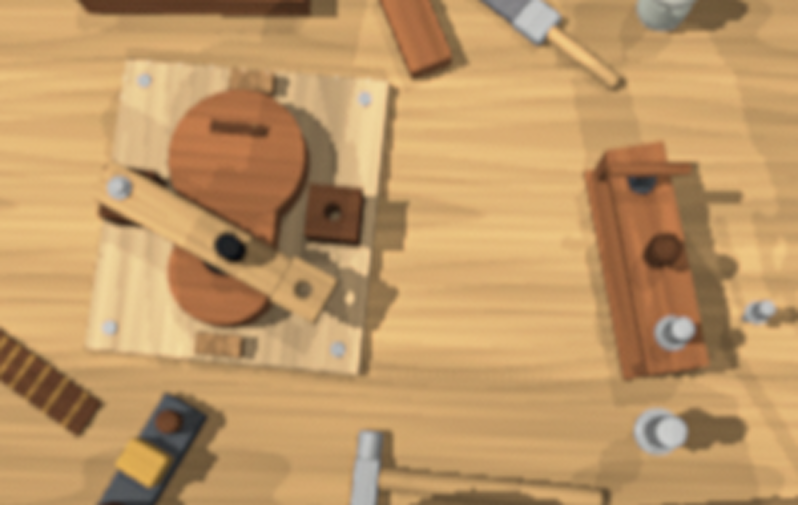

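View pics/side0d.png

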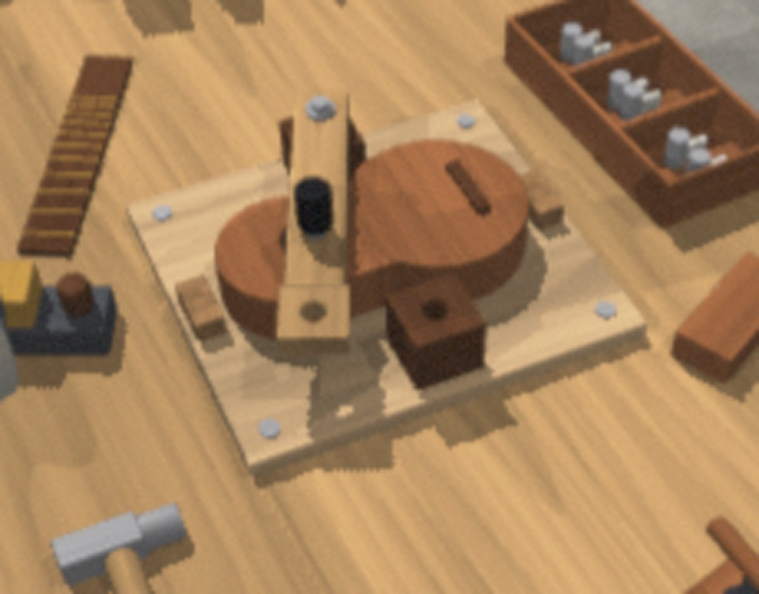

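Pin candidates in the side image are (304,317), larger and standing on the bench; (354,301), in the rack; and (392,351), smaller and on the bench. The rack one fits "upright in the rack with its flange on top", alongside the awl at (386,269) and the T-key at (416,249). I'll check its size numerically.

```bash
cat > h.py <<'E'
import numpy as np,cv2
from station import env
P={c:env.camera_params(c) for c in("side","top")}
def ray(c,px):
    p=P[c];d=np.array([(px[0]-p["cx"])/p["fx"],(px[1]-p["cy"])/p["fy"]]);u=d.copy()
    for _ in range(10):u=d/(1+p["k1"]*(u@u))
    T=np.array(p["camera_from_world"]);R=T[:3,:3];o=-R.T@T[:3,3];v=R.T@np.array([u[0],u[1],1]);return o,v
def atz(c,px,z):
    o,v=ray(c,px);return o+v*(z-o[2])/v[2]
def proj(c,X):
    p=P[c];T=np.array(p["camera_from_world"]);q=T[:3,:3]@np.asarray(X,float)+T[:3,3];u=q[:2]/q[2];u=u*(1+p["k1"]*(u@u))
    return np.array([u[0]*p["fx"]+p["cx"],u[1]*p["fy"]+p["cy"]])
def save(c,name,box,s,pts=[]):
    im=env.camera(c);x0,y0,x1,y1=box
    a=cv2.resize(im[y0:y1,x0:x1,::-1],None,fx=s,fy=s,interpolation=2).copy()
    for X in pts:
        u=(proj(c,X)-[x0,y0]+.5)*s-.5
        cv2.circle(a,tuple(int(t) for t in u),2,(0,255,0),-1)
    cv2.imwrite(f"pics/{name}.png",a);return im
E
python3 - <<'E'
from h import *
D={"hinge":((204.7,160.3),(287,101.8),.09),"post_hole":((284.8,169.3),(321.8,163.9),.068),"bar_hole":((273.9,198.6),(284.8,163.9),.088),"pin_top":((416.4,213.7),(357.9,290.8),.132)}
for n,(t,s,z) in D.items(): print(n,atz("top",t,z).round(4),atz("side",s,z).round(4))
# flange circles in the side camera
print("big",atz("side",(304,322),.067)) ; 
for nm,s in(("knobtop",(284.6,125.5)),): print(nm,atz("side",s,.132),atz("top",(246.8,182.5),.132))
# size: px per m at pin
X=atz("side",(357.9,290.8),.132)
print(proj("side",X),np.linalg.norm(proj("side",X+[.017*.87,-.017*.49,-.045])-proj("side",X-[.017*.87,-.017*.49,.045])),"expected flange width px; seen ~",72/3.9)
print("grip",np.linalg.norm(proj("side",X+[.011*.87,-.011*.49,0])-proj("side",X-[.011*.87,-.011*.49,0])),"seen",48/3.9)
E
```

```text
hinge [0.5887 0.2455 0.09  ] [0.5912 0.2481 0.09  ]
post_hole [0.5728 0.0266 0.068 ] [0.5728 0.0238 0.068 ]
bar_hole [0.4875 0.0505 0.088 ] [0.4877 0.0495 0.088 ]
pin_top [ 0.4514 -0.3203  0.132 ] [ 0.4519 -0.3219  0.132 ]
big [ 0.35319311 -0.3028346   0.067     ]
knobtop [0.52644896 0.12372136 0.132     ] [0.52212874 0.11656175 0.132     ]
[357.9 290.8] 18.446113328381855 expected flange width px; seen ~ 18.461538461538463
grip 12.526329535204205 seen 12.307692307692308
```

Sizes match: the rack pin's flange and grip widths, 18.5 and 12.3 px, agree with the expected 34 and 22 mm, so it's the one meant. I'll grip the knob and swing the bar along its arc.

```bash
cat >> h.py <<'E'
from scipy.spatial.transform import Rotation as R
def down(a):  # jaw axis at heading a in the xy plane, fingers down
    z=np.array([np.cos(a),np.sin(a),0]);y=np.array([0,0,-1.]);x=np.cross(y,z)
    return R.from_matrix(np.c_[x,y,z]).as_quat()
def best(p,a):
    q=env.get_q();o=[]
    for k in(a,a+np.pi):
        s=env.inverse_kinematics(p,down(k))
        if s is not None:o.append((abs(np.array(s)-q).max(),k))
    return min(o)[1]
E
python3 - <<'E'
from h import *
print(R.from_quat(env.get_tcp_rot()).as_matrix().round(2))
H=np.array([.590,.2468]);L=np.array([.5728,.0252]);B=np.array([.4876,.0500])
a0=np.arctan2(*(L-H)[::-1]);a1=np.arctan2(*(B-H)[::-1]);print(a0,a1,a0-a1)
ori=lambda a,f:down(a+np.pi/2+f)
k=lambda a:H+.14*np.array([np.cos(a),np.sin(a)])
am=(a0+a1)/2
p=np.r_[k(a1),.2]
f=best(p,am+np.pi/2)
print(f,np.r_[env.inverse_kinematics(p,down(f))].round(2),env.inverse_kinematics(np.r_[k(a0),.122],down(f)))
env.movep(p,down(f))
env.servo_line(np.r_[k(a1),.124],v=.1,stop_force=15)
env.set_gripper(.0);print("w",env.get_gripper_width(),env.get_force(),env.get_tcp_pos())
save("top","g1",(180,100,330,240),5);print(env.get_time_s())
save("side","g1s",(200,60,400,220),4)
E
```

```text
[[-0.97 -0.    0.26]
 [-0.26  0.   -0.97]
 [ 0.   -1.   -0.  ]]
-1.6482583490800229 -2.050571569639339 0.40231322055931606
-0.27861863256478436 [ 0.12  0.41  1.6  -0.    1.13  0.4 ] [ 8.16947470e-02  5.69901451e-01  1.55785482e+00 -4.44089210e-16
  1.01383638e+00  3.60313380e-01]
w 0.025003868215078284 [-1.11171027 -1.34438137  7.31824871] [0.52563645 0.12254835 0.12447576]
5.425
```

View pics/g1s.png

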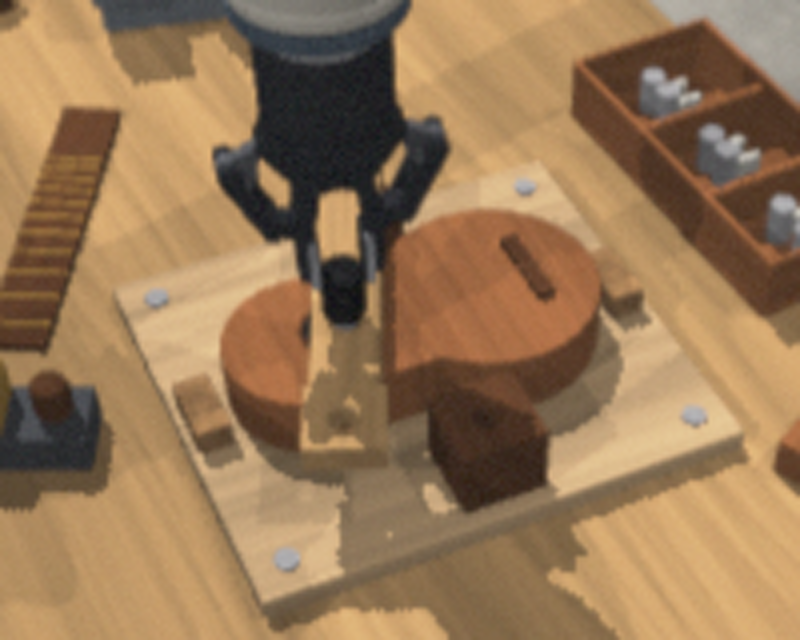

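The fingers hold the knob at about crop (345,290). Next I swing the bar along the arc to the closed angle.

```bash
python3 - <<'E'
from h import *
H=np.array([.590,.2468]);a0=-1.64826;a1=-2.05057
k=lambda a:H+.14*np.array([np.cos(a),np.sin(a)])
f0=R.from_quat(env.get_tcp_rot()).as_matrix()[:,2];f0=np.arctan2(f0[1],f0[0])
z=env.get_tcp_pos()[2]
for a in np.linspace(a1,a0,6)[1:]:
    env.servo_line(np.r_[k(a),z],v=.06,ori=down(f0+.5*(a-a1)))
print(env.get_tcp_pos(),k(a0),env.get_force(),env.get_gripper_width())
P3=[np.r_[H,.088]]
save("side","g2s",(200,60,400,220),4);save("top","g2",(180,100,330,240),5);print(env.get_time_s())
E
```

```text
[0.57950483 0.10536031 0.1245735 ] [0.57916593 0.10721983] [  0.04619418 -17.03295027   4.44529309] 0.025033623294127505
7.2833
```

View pics/g2s.png

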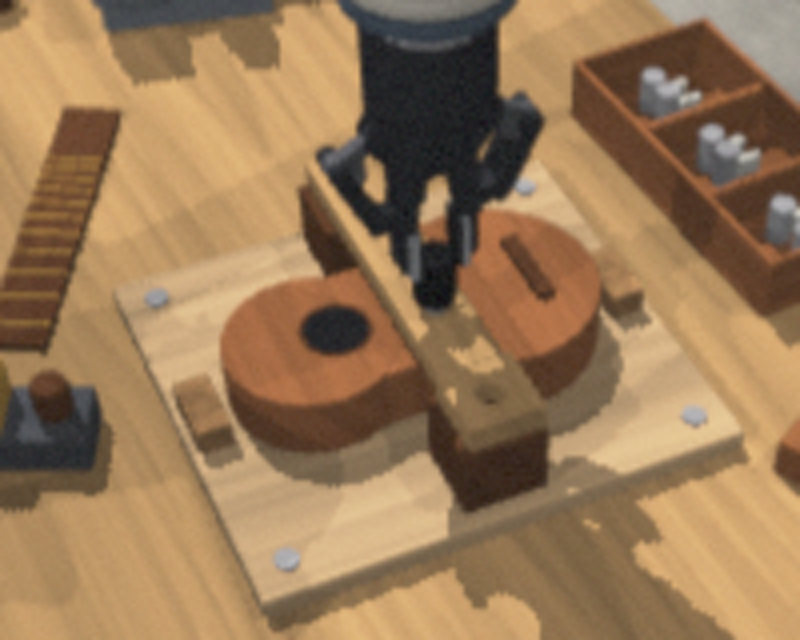

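View pics/g2.png

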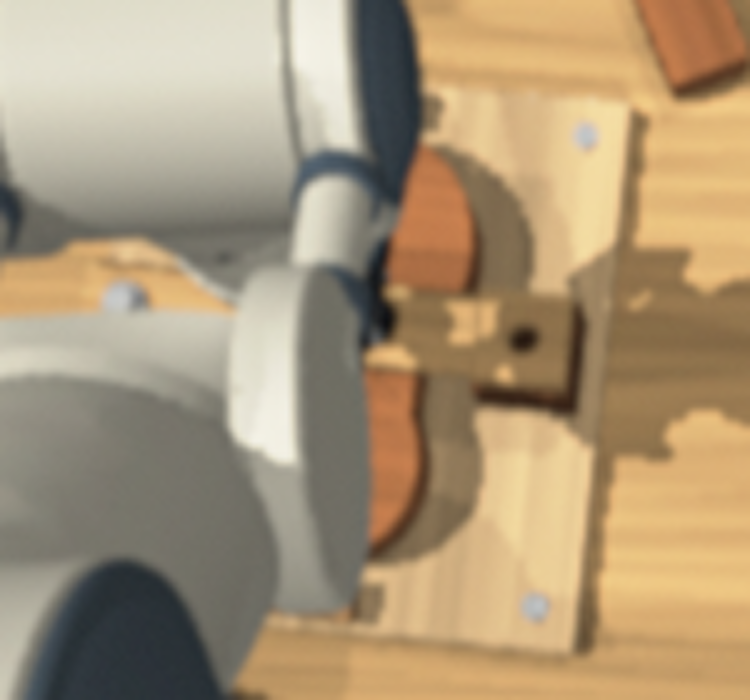

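```bash
python3 - <<'E'
from h import *
print(atz("side",(322.1,158.1),.088),atz("top",(284.1,167.5),.088))
E
```

```text
[0.57340384 0.02366399 0.088     ] [0.57350626 0.02631868 0.088     ]
```

The bar hole is at (.5735,.0263) from top and (.5734,.0237) from side. That's within 1 mm of the post hole in each camera, so I release and go for the pin.

```bash
python3 - <<'E'
from h import *
env.set_gripper(.07)
p=env.get_tcp_pos()
env.servo_line([p[0],p[1],.22],v=.15)
t=(atz("top",(401,158.8),.085)+atz("side",(415.1,254.3),.085))/2
print(t)
pin=np.array([.4517,-.3211])
ra=np.arctan2(*(t[:2]-pin)[::-1]);print("rack heading",ra,"dist",np.linalg.norm(t[:2]-pin))
q=np.r_[pin,.24]
f=best(q,ra+np.pi/2);print(f,env.inverse_kinematics(np.r_[pin,.115],down(f)))
env.movep(q,down(f))
im=save("side","h1s",(200,60,480,360),2.0)
save("side","h1f",(250,80,400,200),5)
print(env.get_time_s(),env.get_force())
E
```

```text
[ 0.60708012 -0.29236644  0.085     ]
rack heading 0.1828586039277472 dist 0.1580145517918152
4.895247584312437 [-7.25734807e-01  5.40316308e-01  1.65161560e+00 -4.44089210e-16
  9.49660744e-01  6.62202915e-01]
10.3083 [ 0.01956418 -0.05566187 -0.48753237]
```

View pics/h1s.png

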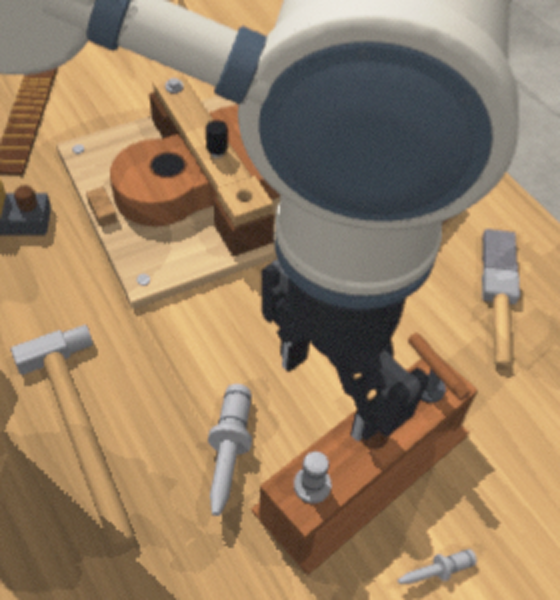

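View pics/h1f.png

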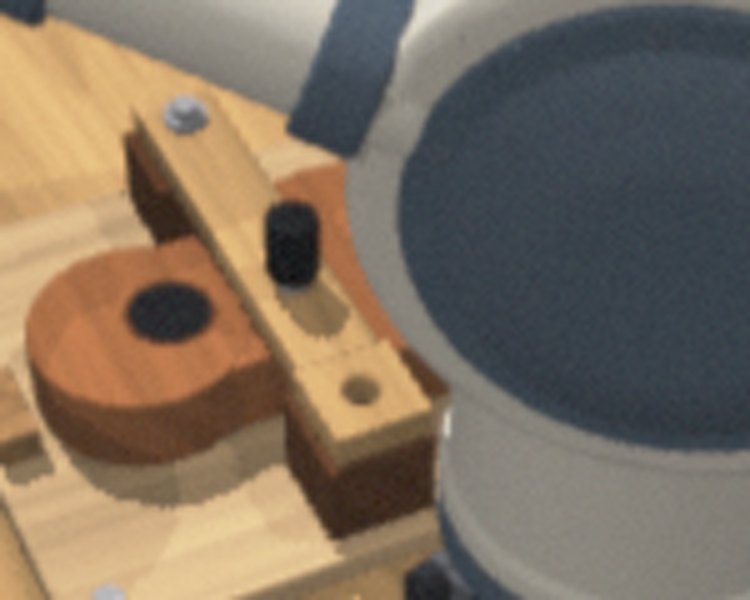

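The bar hole is at side (322.2,157.8), unchanged after release. Both bench decoys have toppled onto their sides, clear of the work. The rack pin at crop (315,475) is free, so I grasp it.

```bash
python3 - <<'E'
from h import *
pin=np.array([.4517,-.3211])
hit=env.servo_line(np.r_[pin,.117],v=.12,stop_force=15)
print(hit,env.get_tcp_pos())
env.set_gripper(0);print("w",env.get_gripper_width(),env.get_force())
z0=env.get_tcp_pos();print(z0)
env.servo_line(np.r_[z0[:2],.117+.15],v=.12)
print(env.get_force(),env.get_gripper_width())
save("side","h2",(240,120,480,360),2.5);print(env.get_time_s())
E
```

```text
False [ 0.45203413 -0.3213404   0.11761112]
w 0.0197531876772893 [0.14499855 1.44702273 7.22303782]
[ 0.45179624 -0.32102908  0.11742185]
[ 0.6979167  -0.65503139 -1.82552543] 0.01942954514150045
13.45
```

View pics/h2.png

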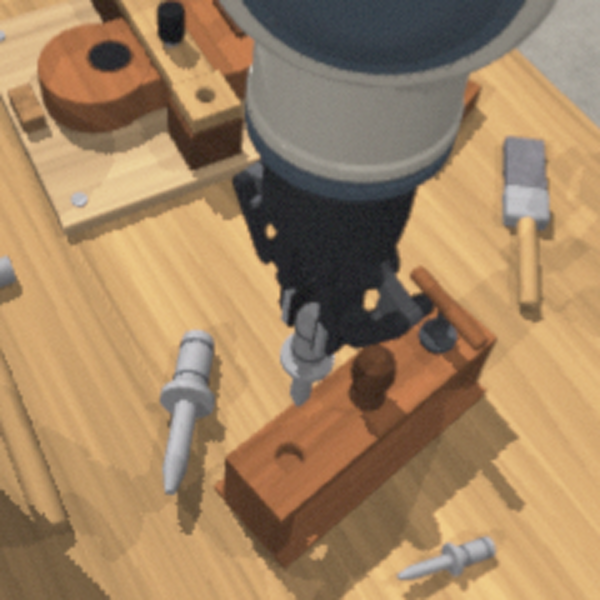

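The pin is held upright and the awl and T-key are still in place. Next I carry it above the holes.

```bash
python3 - <<'E'
from h import *
T=np.array([.5732,.0252])
q=np.r_[T,.25]
f=best(q,-1.648+np.pi/2);print(f)
env.movep(q,down(f));print(env.get_tcp_pos())
env.servo_line(np.r_[T,.20],v=.1)   # tip ~ .1026
p=env.get_tcp_pos();tip=p-[0,0,.0354+.062];fl=p-[0,0,.0354]
print(p,env.get_force(),env.get_time_s())
save("side","i1",(260,70,400,190),5.6,[tip,fl]);save("top","i1t",(220,110,350,220),5.5,[tip])
E
```

```text
-0.07720367320510335
[0.57324251 0.02415116 0.25001321]
[0.57347265 0.02488342 0.20037718] [ 0.36054575  0.50028157 -2.204137  ] 15.475
```

View pics/i1.png

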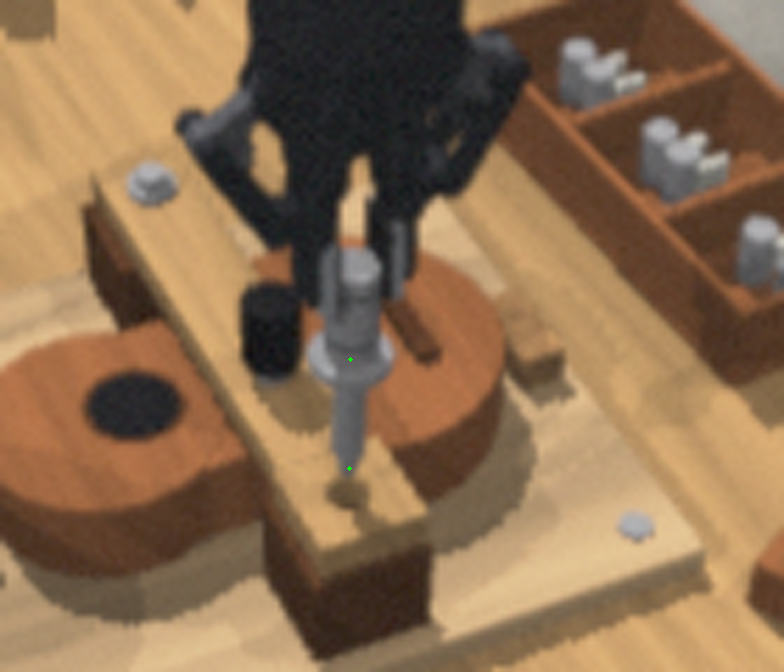

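View pics/i1t.png

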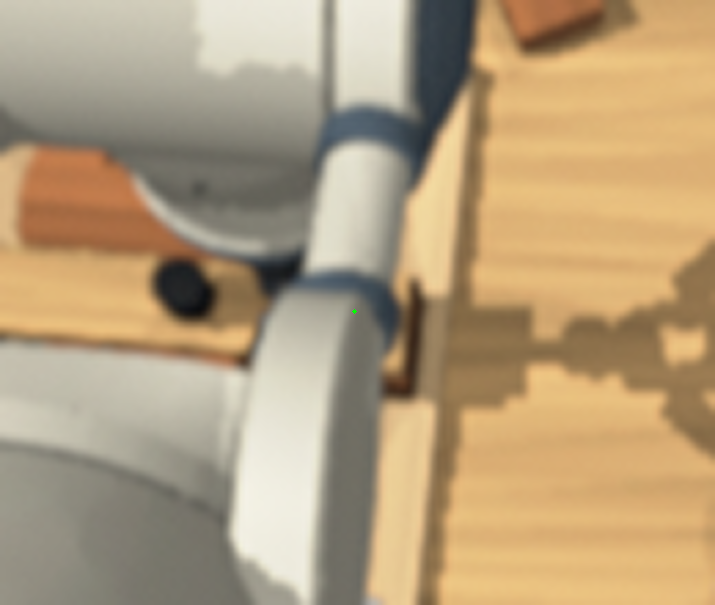

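In the side view the tip is at crop (349,470), as predicted, directly above the bar hole at (349,492). I lower it with a force stop.

```bash
python3 - <<'E'
from h import *
T=np.array([.5733,.0246])
env.servo_line(np.r_[T,.195],v=.05)
for z in(.170,.150,.135,.126):
    hit=env.servo_line(np.r_[T,z],v=.04,stop_force=15)
    print(z,hit,env.get_tcp_pos().round(4),env.get_force().round(1),env.get_gripper_width())
    if hit:break
print(env.get_time_s())
save("side","j1",(260,70,400,190),5.6)
E
```

```text
0.17 False [0.5734 0.0246 0.1701] [ 0.6 -0.2 -1.5] 0.019469288466102973
0.15 False [0.5732 0.0246 0.1499] [ 0.4  1.3 -1.4] 0.019872327555723535
0.135 False [0.5732 0.0246 0.1348] [ 0.4 -0.2 -2.1] 0.019381632971643276
0.126 False [0.5731 0.0246 0.1257] [ 0.3 -0.3 -1.3] 0.019581845507743532
18.15
```

View pics/j1.png

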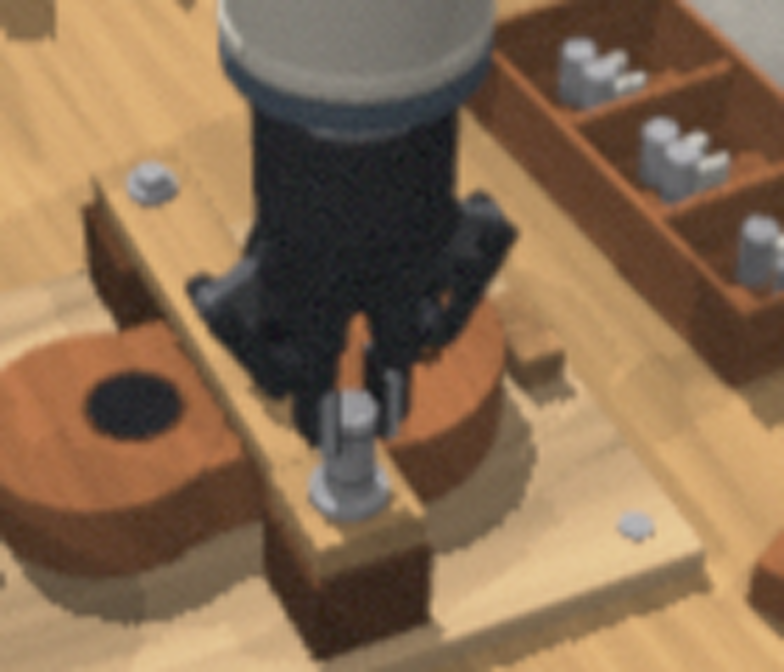

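The pin has passed both holes without contact. I press until the flange seats, then release and retreat.

```bash
python3 - <<'E'
from h import *
T=np.array([.5732,.0246])
hit=env.servo_line(np.r_[T,.120],v=.02,stop_force=12)
p=env.get_tcp_pos();print(hit,p,env.get_force());env.sleep(.3)
env.set_gripper(.06);env.sleep(.3)
env.servo_line(np.r_[p[:2],.25],v=.15)
env.servo_line(np.r_[p[0]-.1,p[1]-.15,.25],v=.2)
print(env.get_force(),env.get_gripper_width(),env.get_time_s())
c=np.r_[T,.088]
save("side","k1",(260,70,400,190),5.6,[c+[0,0,.05]]);save("top","k1t",(180,110,430,260),3.1,[c+[0,0,.05]])
for n in("awl","tkey"):print(n,[(d["pixel"],d["conf"]) for d in env.outline_of("top",n)])
E
```

```text
True [0.5741439  0.02462908 0.12321805] [-0.47844247  0.17791114  8.65877463]
[ 0.59646003  0.46737966 -0.33528067] 0.059970778052575544 21.5833
awl [([412.1, 183.5], 0.4)]
tkey []
```

View pics/k1.png

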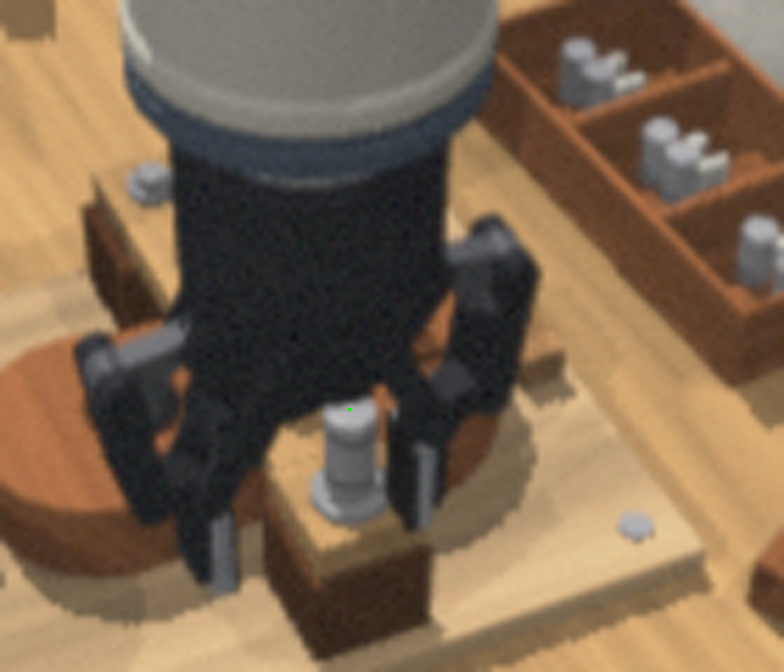

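View pics/k1t.png

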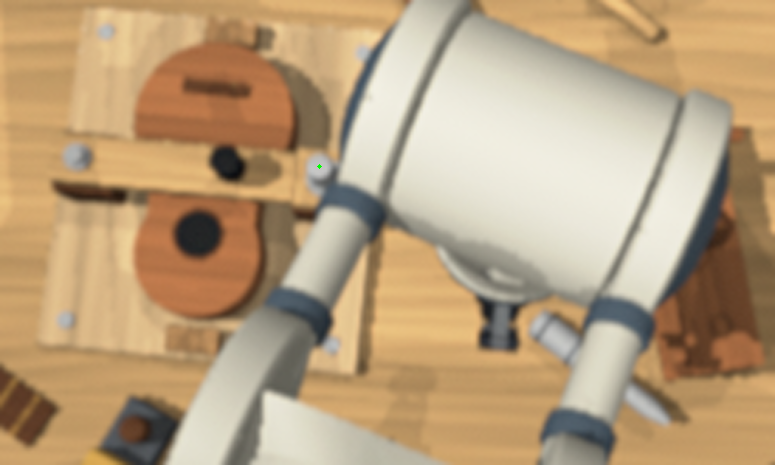

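The flange is flush on the bar at crop (350,495). The grip top sits on its predicted upright spot in both views. One last check of the bystanders, then I hand in.

```bash
python3 - <<'E'
from h import *
env.camera("side")
for n in("awl","tkey"):print(n,[(d["pixel"],d["conf"]) for d in env.outline_of("side",n)])
env.finish_job();print(env.get_time_s())
E
```

```text
awl [([388.4, 268.2], 0.97)]
tkey [([417.6, 249.8], 0.9)]
the job is handed in; nothing more can be done
the job is handed in; nothing more can be done
```

The job is done and handed in: the bar is closed over the lock post and the locking pin stands fully home through both holes. The clock read about 22 s of the 58 s at the last check, just before I handed in.

- **Bar:** I swung it closed by the knob. Its hole measured within about 1 mm of the post hole in each camera. It had not moved in the side view after I let go.
- **Pin:** I took the rack pin, whose flange and grip widths matched the given size. It went through both holes without contact and its flange met the bar at the expected height, within about 0.2 mm. After release it stands upright and flush in both views.
- **Bystanders:** The awl and T-key are within about 3 px of their starting places in the side view. In the last top view the arm hid the T-key, so the network did not find it there.
- **Unexplained:** The two look-alike pins standing loose on the bench were lying on their sides by the time I reached for the rack pin. I did not find out why they fell. They stayed on the bench.

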